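# Set the pipe cut-length carriage against the flagged stop

### The job

Set the cut-length rail for the next pipes: with the fingertips press down the ribbed pad in the middle of the sliding carriage to free its brake, keep it pressed while you push the carriage along the rail until it butts against the collar with the upright flag, then let the pad spring up so that the brake holds it there, and move clear. Never force the carriage along with the pad up, and leave the loose things beside the rail where they are.

Things in the scene. Friction and masses are not known exactly. Their poses are not given: they have to be found in the camera images.
- rail: slotted aluminium rail, 440 mm long, 40 mm wide, 24 mm high, screwed to the worktop (50 mm wide where the carriage and the collars straddle it; its feet 66 mm wide). Origin: middle of its underside; y axis along the rail, z up.
- carriage (a joint): place of the sliding carriage along the rail in m: 0 in the middle of the rail, growing towards the rail's +y. With the pad up a spring brake drags on it with about 5 to 8 N and keeps it where it is left; with the pad pressed it slides freely (about 1 to 2 N).
- carriage_mid (a point): centre of the carriage, 50 mm above the worktop; axes as the rail's. The carriage is 90 mm long along the rail and 50 mm wide: two grey raised end blocks, each 17 mm long, tops 59 mm above the worktop, with an open well 56 mm long between them in which the pad lies. The end blocks' inner faces are 28 mm either side of this point, the outer faces 45 mm; push against the inner face that leads while pressing the pad.
- pad (a joint): how far the pad is pressed down, in m: 0 up (brake on), 0.007 fully down. It takes 9 N to begin and about 11 N fully down; the brake is free from about 0.001 on, 0.003 to 0.006 is a good press. It springs up by itself.
- pad_top (a point): centre of the black ribbed pad's top face, 50 mm above the worktop when up; it goes down with the pad. The pad is 50 mm along the rail, 36 mm across it, and open to both sides across the rail (low cheeks at either side reach 40 mm above the worktop).
- stop_flag: the marked stop: steel collar clamped on the rail, 50 mm across the rail, 24 mm long along it, body top 55 mm above the worktop, with an upright T-shaped flag plate on top (80 mm wide across the rail, 6 mm thick) rising to 85 mm. It may stand at either end of the rail. Origin: on the rail's centre line under the collar's middle, at worktop height; axes as the rail's. The carriage touches it when their centres are 57 mm apart.
- stop_plain: the other collar, of the same size but without a flag, at the other end of the rail; not the one wanted. Origin and axes as for the flagged one.
- torch: black pocket torch, lying, 34x131x34 mm, loose on the worktop beside the rail; a bystander. Origin: centre of its underside.
- union: brass union, 46x40x40 mm, loose on the worktop beside the rail; a bystander. Origin: centre of its underside.
- plug: black iron pipe plug, 32x42x32 mm, loose on the worktop beside the rail; a bystander. Origin: centre of its underside.
- gauge: round pressure gauge lying on its back, 86x65x25 mm, loose on the worktop beside the rail; a bystander. Origin: centre of its underside.
- elbow: grey galvanised elbow, 64x64x40 mm, loose on the worktop beside the rail; a bystander. Origin: centre of its underside.
- tin: flat round tin, 77x77x40 mm, loose on the worktop beside the rail; a bystander. Origin: centre of its underside.

How it is judged (in metres and radians):
On the way, in this order (a step that is already met when the one before it is completed fails the run):
1. the pad is pressed down while the carriage still stands away from the flagged collar (value of joint pad above 0.002 m and horizontal distance between carriage_mid and stop_flag above 0.075 m), for 0.1 s.
2. the carriage reaches the flagged collar with the pad still pressed (horizontal distance between carriage_mid and stop_flag below 0.0605 m and value of joint pad above 0.001 m), for 0.1 s.
At the end, for the whole second after the job is handed in: the carriage is at rest against the flagged collar (gap under 3.5 mm), with its pad up again so that the brake holds it (horizontal distance between carriage_mid and stop_flag below 0.0605 m and value of joint pad below 0.001 m and velocity of joint carriage between -0.003 and 0.003 m/s); the robot touches nothing.
It fails at once if the carriage is forced along the rail (more than 10 mm from its start and faster than 20 mm/s) with its pad up (value of joint pad below 0.0005 m and distance of carriage_mid from where it was at the start of the episode above 0.01 m and (velocity of joint carriage above 0.02 m/s or velocity of joint carriage below -0.02 m/s)).
It fails at once if a loose thing beside the rail is lifted or moved more than 15 mm (distance of any of torch, union, plug, gauge, elbow, tin from where it was at the start of the episode above 0.015 m).
It also fails if it takes over 38 s, if anything falls off the work surface, if the arm or the gripper's body presses on something with over 40 N, if the wrist force passes 120 N, or if a joint passes its speed limit or range.

### The arm

A 7-joint arm with a two-finger parallel gripper is mounted at the origin on a cart in front of the work surface, level with it; the furniture and walls round the work are solid. World frame = base frame: x ahead of the robot, y to its left, z up, the work surface at z = 0. Lengths are in mm, angles in rad, forces in N, time in s.
With the tool pointing down it reaches from about 400 to 900 mm from the base axis. Payload 5.6 kg.
Tool frame: the origin (TCP) lies on the centre line of the jaws, within the pads' length; the fingertips stand 11 mm ahead of it and the grasp point (between the pads) lies 8 mm behind it; z points along the fingers, y is the line along which they close (so a half turn about z gives the same grasp; the last joint's range is limited). The gripper opens to 92 mm and grips with 3 to 60 N. Pads are 20 mm wide; open, the fingers measure 128 mm over their backs; the gripper's body (75 mm by 189 mm) begins 69 mm behind the grasp point.
Start: joints at [-1.33, 0.468, -0.012, 1.603, 0.006, 1.071, -0.056], TCP at [182.045, 623.994, 225.592] pointing down, gripper open.
Joint ranges: [-2.53, 2.53], [-0.31, 2.02], [-1.57, 1.55], [0.28, 2.44], [-1.29, 4.43], [0.15, 1.84], [-2.92, 2.92]. Speed limits (rad/s): [2.57, 2.57, 3.14, 3.14, 3.14, 3.14, 3.14].

### API

Orientations are given as a 3x3 rotation matrix whose columns are the frame's x, y, z axes.
In Python, from workcell import telemetry, grab_frame, job gives the robot as it stands.
- The arm moves only by the shell command python3 -m handwheel 'ROWS' [FORCE]. ROWS is JSON, one flat list of numbers, 5 for each row, row after row: the shift along the tool's x, y, z normalised to -1 to 1, where 1 is 75 mm, then the turn about the tool's z normalised to -1 to 1, where 1 is 360 degrees, then the gripper command: -1 is shut, 1 is fully open, values between are in proportion. In form: [tx, ty, tz, turn, claw, tx, ty, tz, turn, claw, ...]. A call has 1 to 5 rows; each row shifts and turns the commanded pose from where the row before left it, along the tool's axes as they then stand; what a row does not reach is not made up. A row lasts 1/12 s, in which the tool goes at most 41.7 mm and 7.16 degrees, less where a joint would pass 70% of its speed; a pose out of reach is approached as far as the arm can. A call with a number of a shift or a turn outside -1 to 1 is refused whole. A call with a gripper value outside its range is refused whole. The fingers move at their own pace and stop on an object; FORCE is the grip in N (left out, the last holds). Time passes only in rows, so rows that do not move let the fingers close. It gives the time, the measured TCP pose, the force, the opening and the grip force at its end, in the units of the state.
- telemetry.get_state(): the state, without advancing time (a new reading comes with each control period).
- grab_frame(name): name is "side" or "top" or "wrist"; returns a dict with "pixels" (400x640x3 uint8, red, green, blue), "fov_y" (degrees; the focal length in pixels is half the picture's height over the tangent of half this angle, whatever the lens; pixels are square), "cx", "cy" (the principal point, pixels), "dist" ([k1, k2, p1, p2, k3] as OpenCV has them; the pictures are not rectified), "position" and "orientation" of the camera in the world; the wrist camera has in their place "mount" (4x4, takes a point from camera to tool coordinates, whose origin is the TCP and whose axes are the flange's). Camera axes: x right, y up, looking along -z (the intrinsics and any distortion apply to the point x, -y, -z); pixel columns grow to the right and rows downward; lengths in mm; the calibration is good to about 2 mm. A picture is of the moment at which its call begins: read the wrist's pose just before it. There is no depth.
- job.close_job(): hands the job in; it is judged then, once.
The state is a dict: "time": time; "qpos": joint angles; "dq": joint speeds; "effort": joint torques, N m; "tool_pos": TCP position; "tcp_rot": TCP orientation; "wrist_force": force on the tool from outside, world axes, zero at the start; "ft_torque": the same for the moment, N m; "width": finger opening in mm; "finger_force": force on a finger pad.
Only numpy, scipy, OpenCV 4.12 (cv2) and the standard library are available. Lean on these libraries where they do the work, as an engineer would, in place of code of your own. Each camera call takes 0.05 s, during which the arm holds its last target. There are 200 camera calls.

## Working session

There is one attempt and no reset: what is moved stays moved. The work goes in short steps, Python scripts to look and compute and a shell command to move; the robot and the scene stay as the last step left them, time stands still between calls to the robot, and variables do not carry over. Pictures are saved under pics/ and viewed, at most 10 in all, crops included, and the job is handed in when it is done.

```bash
mkdir -p pics; cat > h.py <<'E'
import numpy as np, cv2
from workcell import telemetry, grab_frame, job
def cam(f):
    h=f["pixels"].shape[0]; F=h/2/np.tan(np.radians(f["fov_y"])/2)
    return np.array([[F,0,f["cx"]],[0,F,f["cy"]],[0,0,1]]),np.array(f["dist"],float)
def pose(f,s=None):
    if "mount" in f:
        M=np.array(f["mount"]);R=np.array(s["tcp_rot"]);return np.array(s["tool_pos"])+R@M[:3,3],R@M[:3,:3]
    return np.array(f["position"]),np.array(f["orientation"])
def ray(f,px,z,s=None):
    K,d=cam(f);p,R=pose(f,s)
    u=cv2.undistortPoints(np.array(px,float).reshape(-1,1,2),K,d).reshape(-1,2)
    v=np.c_[u[:,0],-u[:,1],-np.ones(len(u))]@R.T
    return p+v*((z-p[2])/v[:,2])[:,None]
def save(f,n): cv2.imwrite("pics/"+n,cv2.cvtColor(f["pixels"],cv2.COLOR_RGB2BGR))
E
python3 - <<'E'
from h import *
s=telemetry.get_state();print(s)
import pickle
for n in("top","side"):
    f=grab_frame(n);save(f,n+"0.png");pickle.dump(f,open(n+".pkl","wb"));print(n,f["position"],f["orientation"],f["fov_y"])
E
```

```text
{'time': 0.0, 'qpos': array([-1.32998309,  0.46835914, -0.01159496,  1.60364571,  0.00600543,
        1.07142917, -0.05631104]), 'dq': array([-0.00135984, -0.00052137, -0.00223489,  0.00036504, -0.00025401,
       -0.00047938,  0.00013447]), 'effort': array([ 1.74450447e-04, -5.20570278e+01, -1.20316929e-02, -2.43738806e+01,
       -5.65235247e-02,  1.72579230e-02,  1.59640167e-04]), 'tool_pos': array([181.92114264, 623.41137773, 224.64291582]), 'tcp_rot': array([[-9.59972460e-01,  2.80094153e-01, -3.75761414e-04],
       [ 2.80094373e-01,  9.59970842e-01, -1.76757458e-03],
       [-1.34367304e-04, -1.80207158e-03, -9.99998367e-01]]), 'wrist_force': array([-0.36761105,  0.49774553, -0.56086117]), 'ft_torque': array([-0.01292011, -0.01460446,  0.02118546]), 'finger_force': 0.0, 'width': 91.73595241262984}
top [405.01173815  93.08156675 899.71185414] [[ 7.77305023e-04  9.91015530e-01 -1.33744589e-01]
 [-9.99801163e-01  3.43511212e-03  1.96426563e-02]
 [ 1.99256051e-02  1.33702727e-01  9.90821150e-01]] 43.58888876722804
side [ 551.62512135 -632.83748734  729.87827304] [[ 0.9945301  -0.08156469  0.06524632]
 [ 0.10338651  0.67978396 -0.72608884]
 [ 0.01486982  0.72886279  0.6844983 ]] 45.70159123106464
```

View pics/top0.png

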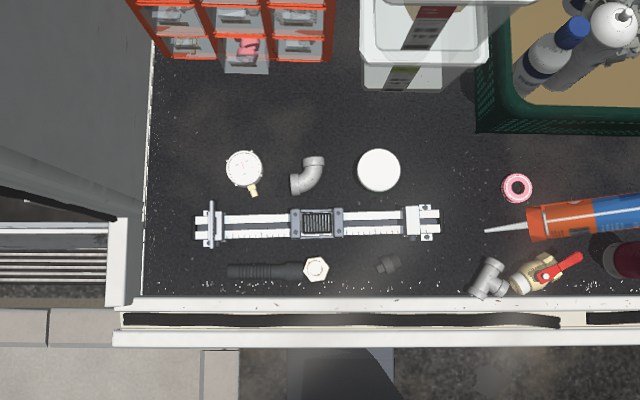

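View pics/side0.png

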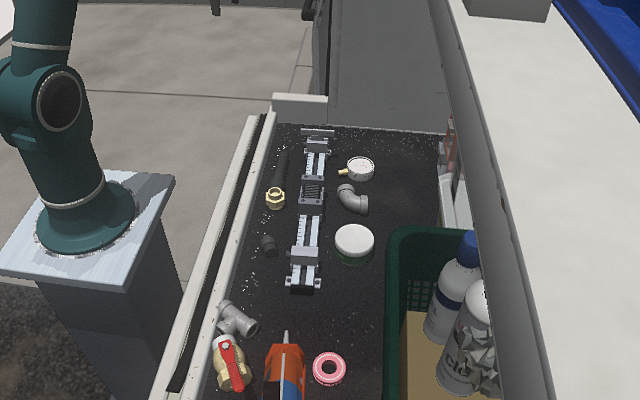

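The top view shows the flag collar at about (212,223), the carriage at (317,222) and the plain collar at (413,220). The side view confirms that the T-flag is on the far (+y) collar.

```bash
python3 - <<'E'
from h import *
import pickle
f=pickle.load(open("top.pkl","rb"))
for n,px,z in [("flagtop",(211,223),85),("carr L/R",[(291,223),(343,222)],59),("rail ends mid",[(196,226),(440,219)],12),("plain",(413,220),55),("torch",[(228,270),(300,272)],17),("union",(316,269),30),("elbow",[(291,193),(324,160)],20)]:
    print(n,ray(f,px,z).round(1).tolist())
im=cv2.cvtColor(f["pixels"],cv2.COLOR_RGB2BGR)[140:300,180:450]
cv2.imwrite("pics/c.png",cv2.resize(im,None,fx=2.9,fy=2.9,interpolation=cv2.INTER_CUBIC))
E
```

```text
flagtop [[475.3, 257.4, 85.0]]
carr L/R [[477.9, 128.2, 59.0], [479.8, 40.5, 59.0]]
rail ends mid [[476.1, 298.5, 12.0], [489.8, -136.7, 12.0]]
plain [[483.8, -79.1, 55.0]]
torch [[399.0, 239.1, 17.0], [395.7, 113.5, 17.0]]
union [[401.0, 85.7, 30.0]]
elbow [[534.7, 130.3, 20.0], [594.8, 71.7, 20.0]]
```

View pics/c.png

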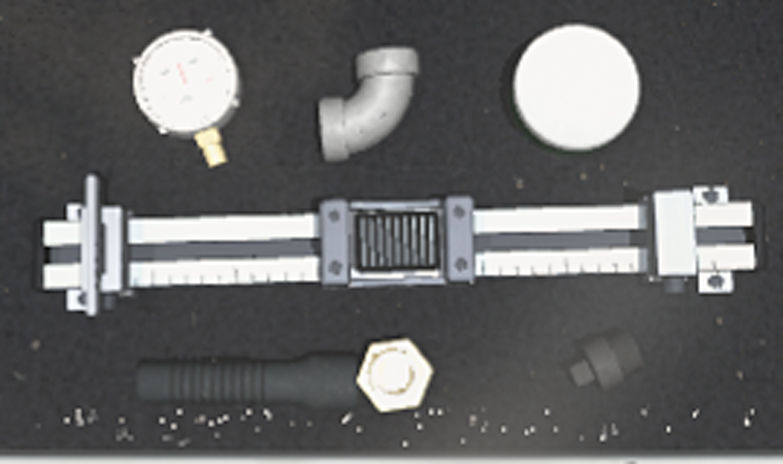

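Carriage centre is about (479, 84). The rail's yaw is about 1.8° and the flag collar is about 171 mm away in +y. Next I'll shut the fingers, turn the tool about 18° so its y lies along the rail, and move over the carriage.

```bash
python3 -m handwheel '[0,0,0,-0.0168,-1, 0,0,0,-0.0168,-1, 0,0,0,-0.0168,-1, 0,0,0,0,-1, 0,0,0,0,-1]' 40
R='x'
python3 -m handwheel '[-0.187,-0.363,0,0,-1, -0.187,-0.363,0,0,-1, -0.187,-0.363,0,0,-1, -0.187,-0.363,0,0,-1, -0.187,-0.363,0,0,-1]'
python3 -m handwheel '[-0.187,-0.363,0,0,-1, -0.187,-0.363,0,0,-1, -0.187,-0.363,0,0,-1, -0.187,-0.363,0,0,-1, -0.187,-0.363,0,0,-1]'
python3 -m handwheel '[-0.187,-0.363,0,0,-1, -0.187,-0.363,0,0,-1, -0.187,-0.363,0,0,-1, -0.187,-0.363,0,0,-1, -0.187,-0.363,0,0,-1]'
python3 -m handwheel '[-0.187,-0.363,0,0,-1, -0.187,-0.363,0,0,-1, -0.187,-0.363,0,0,-1, -0.187,-0.363,0,0,-1, 0,0,0,0,-1]'
python3 - <<'E'
from h import *
s=telemetry.get_state();f=grab_frame("wrist");save(f,"w1.png")
print(s["tcp_rot"].round(3),s["width"],s["tool_pos"])
import pickle;pickle.dump((s,f),open("w1.pkl","wb"))
E
```

```text
time: 0.52
tool_pos: [182.1, 623.7, 225.1]
tcp_rot: [[-1.0, -0.03, -0.0], [-0.03, 1.0, -0.001], [0.0, -0.001, -1.0]]
wrist_force: [-0.3, 0.3, 0.8]
width: 60.5
finger_force: 0.0
time: 0.93
tool_pos: [257.1, 488.8, 225.5]
tcp_rot: [[-1.0, -0.03, -0.0], [-0.03, 1.0, -0.0], [0.0, -0.0, -1.0]]
wrist_force: [0.3, 0.5, 0.8]
width: 27.6
finger_force: 0.0
time: 1.35
tool_pos: [331.6, 355.1, 225.7]
tcp_rot: [[-1.0, -0.03, 0.0], [-0.03, 1.0, 0.0], [-0.0, 0.0, -1.0]]
wrist_force: [-0.5, 0.8, 0.2]
width: 0.4
finger_force: 0.0
time: 1.77
tool_pos: [406.2, 221.4, 225.8]
tcp_rot: [[-1.0, -0.03, 0.0], [-0.03, 1.0, 0.0], [-0.0, 0.0, -1.0]]
wrist_force: [0.7, -0.1, -0.0]
width: 0.4
finger_force: 0.0
time: 2.18
tool_pos: [467.9, 110.0, 225.9]
tcp_rot: [[-1.0, -0.021, 0.002], [-0.021, 1.0, -0.002], [-0.002, -0.002, -1.0]]
wrist_force: [-0.8, -0.0, -0.3]
width: 0.5
finger_force: 0.0
[[-1.    -0.021  0.002]
 [-0.021  1.    -0.002]
 [-0.002 -0.002 -1.   ]] 0.5183628150533052 [467.85148103 110.02974323 225.94492551]
```

View pics/w1.png

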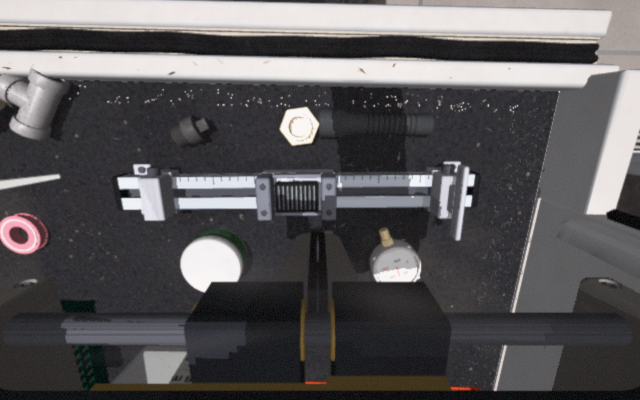

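The wrist view shows the carriage blocks with outer edges at about (257,196) and (337,194), and the flag plate at about (460,202). The path ahead is clear. I'll measure from this picture.

```bash
python3 - <<'E'
from h import *
import pickle
s,f=pickle.load(open("w1.pkl","rb"))
print(telemetry.get_state()["tool_pos"],telemetry.get_state()["dq"].round(3))
for n,px,z in [("carr corners",[(257,173),(257,218),(337,172),(337,217)],59),("inner",[(272,195),(322,195)],59),("plain",(152,192),55),("rail ends",[(122,194),(474,190)],24),("flag body top L edge",[(431,190)],55),("flag top",[(465,165),(459,240)],85)]:
    print(n,ray(f,px,z,s).round(1).tolist())
E
```

```text
[466.48964137 112.85137426 225.71454219] [-0.041 -0.006 -0.063  0.013 -0.016  0.005 -0.018]
carr corners [[452.9, 43.5, 59.0], [504.6, 41.8, 59.0], [449.9, 130.3, 59.0], [501.3, 132.3, 59.0]]
inner [[477.3, 59.3, 59.0], [476.0, 114.7, 59.0]]
plain [[477.9, -75.6, 55.0]]
rail ends [[489.4, -130.1, 24.0], [474.6, 300.4, 24.0]]
flag body top L edge [[468.6, 236.1, 55.0]]
flag top [[435.4, 255.0, 85.0], [515.3, 261.0, 85.0]]
```

```bash
python3 -m handwheel '[-0.073,-0.168,0,0,-1, -0.073,-0.168,0.2,0,-1, 0,0,0.4,0,-1, 0,0,0.4,0,-1, 0,0,0.3,0,-1]'
python3 -m handwheel '[0,0,0,0,-1, 0,0,0,0,-1, 0,0,0,0,-1, 0,0,0,0,-1]'
python3 - <<'E'
from h import *
s=telemetry.get_state();f=grab_frame("wrist");save(f,"w2.png")
print(s["tcp_rot"].round(4),s["tool_pos"],s["dq"].round(3))
import pickle;pickle.dump((s,f),open("w2.pkl","wb"))
E
```

```text
time: 2.65
tool_pos: [476.0, 91.8, 126.4]
tcp_rot: [[-1.0, -0.032, -0.001], [-0.032, 1.0, 0.0], [0.001, 0.0, -1.0]]
wrist_force: [-0.0, 0.5, -0.1]
width: 0.5
finger_force: 0.0
time: 2.98
tool_pos: [478.2, 91.6, 129.7]
tcp_rot: [[-0.999, -0.033, 0.003], [-0.033, 0.999, 0.001], [-0.003, 0.001, -1.0]]
wrist_force: [0.2, -1.4, -0.5]
width: 0.5
finger_force: 0.0
[[-0.9995 -0.0328  0.0028]
 [-0.0328  0.9995  0.0011]
 [-0.0028  0.001  -1.    ]] [478.19105979  91.6289721  129.68772206] [ 0.001 -0.005  0.     0.003 -0.001 -0.004  0.003]
```

View pics/w2.png

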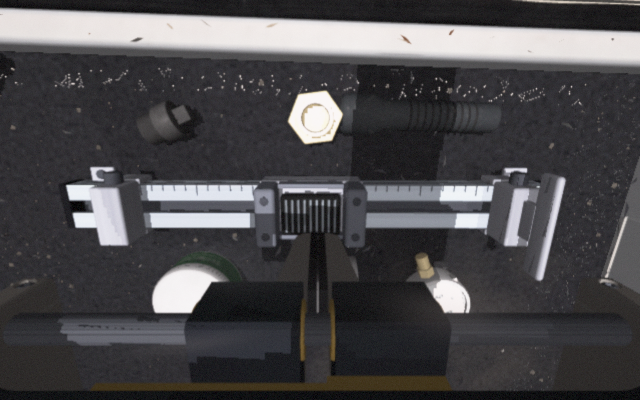

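The closed tips are over the well. The outer block edges are at about (255,213) and (366,212), the inner edges at about (277,213) and (343,212).

```bash
python3 - <<'E'
from h import *
import pickle
s,f=pickle.load(open("w2.pkl","rb"))
print(s["tool_pos"])
for n,px,z in [("corners",[(255,181),(255,247),(366,180),(366,246)],59),("inner",[(277,213),(343,212)],59),("flag body near edge",[(501,190)],55)]:
    print(n,ray(f,px,z,s).round(1).tolist())
E
```

```text
[478.19105979  91.6289721  129.68772206]
corners [[452.0, 42.5, 59.0], [507.3, 41.2, 59.0], [448.4, 127.9, 59.0], [503.4, 132.2, 59.0]]
inner [[477.4, 59.3, 59.0], [474.8, 111.7, 59.0]]
flag body near edge [[453.7, 235.8, 55.0]]
```

```bash
python3 -m handwheel '[0,-0.053,0,0,-1, 0,0,0.25,0,-1, 0,0,0.25,0,-1, 0,0,0.25,0,-1, 0,0,0.1,0,-1]'
python3 -m handwheel '[0,0,0,0,-1, 0,0,0,0,-1, 0,0,0,0,-1, 0,0,0,0,-1]'
```

```text
time: 3.45
tool_pos: [476.5, 86.5, 63.3]
tcp_rot: [[-0.999, -0.032, -0.001], [-0.032, 0.999, -0.0], [0.001, -0.0, -1.0]]
wrist_force: [-0.2, -0.1, -0.3]
width: 0.5
finger_force: 0.0
time: 3.78
tool_pos: [478.1, 87.1, 65.4]
tcp_rot: [[-0.999, -0.033, 0.002], [-0.033, 0.999, 0.001], [-0.002, 0.001, -1.0]]
wrist_force: [-0.4, 0.3, 0.0]
width: 0.2
finger_force: 0.0
```

```bash
python3 -m handwheel '[0,0,0.033,0,-1, 0,0,0.033,0,-1, 0,0,0.027,0,-1, 0,0,0,0,-1, 0,0,0,0,-1]'
python3 -m handwheel '[0,0,0.02,0,-1, 0,0,0,0,-1, 0,0,0,0,-1, 0,0,0,0,-1]'
```

```text
time: 4.2
tool_pos: [478.1, 87.2, 58.4]
tcp_rot: [[-0.999, -0.033, 0.002], [-0.033, 0.999, 0.001], [-0.002, 0.001, -1.0]]
wrist_force: [-1.6, -0.1, 9.0]
width: 0.5
finger_force: 4.9
time: 4.53
tool_pos: [478.1, 87.2, 57.0]
tcp_rot: [[-0.999, -0.033, 0.002], [-0.033, 0.999, 0.001], [-0.002, 0.001, -1.0]]
wrist_force: [-1.4, -1.0, 10.0]
width: 0.7
finger_force: 5.1
```

The force reads 10 N with the tip at about 46 mm, so the pad is down about 4 mm. Now I'll push slowly along +y.

```bash
python3 -m handwheel '[0,0.03,0.007,0,-1, 0,0.04,0,0,-1, 0,0.04,0,0,-1, 0,0.04,0,0,-1, 0,0.04,0,0,-1]'
python3 -m handwheel '[0,0.04,0,0,-1, 0,0.04,0,0,-1, 0,0.04,0,0,-1, 0,0.04,0,0,-1, 0,0.04,0,0,-1]'
```

```text
time: 4.95
tool_pos: [477.6, 101.2, 56.5]
tcp_rot: [[-0.999, -0.033, 0.002], [-0.033, 0.999, 0.0], [-0.002, 0.0, -1.0]]
wrist_force: [-1.7, -1.2, 9.7]
width: 0.7
finger_force: 5.1
time: 5.37
tool_pos: [477.2, 116.3, 56.5]
tcp_rot: [[-0.999, -0.033, 0.002], [-0.033, 0.999, 0.001], [-0.002, 0.001, -1.0]]
wrist_force: [-1.8, -1.1, 10.1]
width: 0.5
finger_force: 5.1
```

```bash
for i in 1 ; do :; done
python3 -m handwheel '[0,0.04,0,0,-1, 0,0.04,0,0,-1, 0,0.04,0,0,-1, 0,0.04,0,0,-1, 0,0.04,0,0,-1]'|sed -n '2p;4p'
python3 -m handwheel '[0,0.04,0,0,-1, 0,0.04,0,0,-1, 0,0.04,0,0,-1, 0,0.04,0,0,-1, 0,0.04,0,0,-1]'|sed -n '2p;4p'
python3 -m handwheel '[0,0.04,0,0,-1, 0,0.04,0,0,-1, 0,0.04,0,0,-1, 0,0.04,0,0,-1, 0,0.04,0,0,-1]'|sed -n '2p;4p'
python3 -m handwheel '[0,0.04,0,0,-1, 0,0.04,0,0,-1, 0,0.04,0,0,-1, 0,0.04,0,0,-1, 0,0.04,0,0,-1]'|sed -n '2p;4p'
```

```text
tool_pos: [476.7, 131.4, 56.5]
wrist_force: [-1.1, -1.9, 10.5]
tool_pos: [476.2, 146.4, 56.5]
wrist_force: [-0.8, -0.7, 10.5]
tool_pos: [475.8, 161.4, 56.6]
wrist_force: [-0.7, -1.1, 10.1]
tool_pos: [475.3, 176.5, 56.6]
wrist_force: [-1.4, -1.5, 9.9]
```

```bash

python3 -m handwheel '[0,0.04,0,0,-1, 0,0.04,0,0,-1, 0,0.04,0,0,-1, 0,0.04,0,0,-1, 0,0.04,0,0,-1]'|sed -n '2p;4p'
python3 -m handwheel '[0,0.03,0,0,-1, 0,0.03,0,0,-1, 0,0.03,0,0,-1, 0,0.02,0,0,-1, 0,0.02,0,0,-1]'|sed -n '2p;4p'
python3 -m handwheel '[0,0.02,0,0,-1, 0,0.02,0,0,-1]'|sed -n '2p;4p'
```

```text
tool_pos: [474.9, 191.5, 56.6]
wrist_force: [-1.0, -1.2, 10.6]
tool_pos: [474.6, 201.3, 56.7]
wrist_force: [-0.0, -0.5, 10.5]
tool_pos: [474.5, 203.6, 56.6]
wrist_force: [-0.1, -6.2, 10.6]
```

```bash

python3 -m handwheel '[0,0.015,0,0,-1, 0,0,0,0,-1, 0,0,0,0,-1]'|sed -n '2p;4p;5p'
python3 - <<'E'
from h import *
f=grab_frame("top");im=cv2.cvtColor(f["pixels"],cv2.COLOR_RGB2BGR)[170:280,180:380]
cv2.imwrite("pics/t3.png",cv2.resize(im,None,fx=4,fy=4,interpolation=cv2.INTER_CUBIC))
E
```

```text
tool_pos: [474.5, 203.6, 56.4]
wrist_force: [-0.9, -4.4, 11.1]
width: 0.4
```

View pics/t3.png

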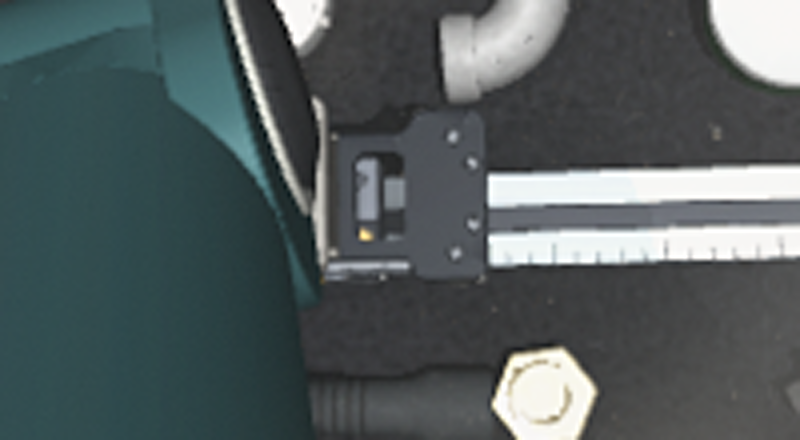

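```bash

python3 -m handwheel '[0,0.02,0,0,-1, 0,0.01,0,0,-1, 0,0,0,0,-1]'|sed -n '2p;4p'
```

```text
tool_pos: [474.4, 204.9, 56.3]
wrist_force: [-0.1, -7.2, 10.1]
```

```bash

python3 -m handwheel '[0,0.03,0,0,-1, 0,0,0,0,-1, 0,0,0,0,-1, 0,0,0,0,-1]'|sed -n '2p;4p;5p;6p'
python3 -m handwheel '[0,0.03,0,0,-1, 0,0,0,0,-1, 0,0,0,0,-1, 0,0,0,0,-1]'|sed -n '2p;4p;5p;6p'
```

```text
tool_pos: [474.4, 207.2, 56.4]
wrist_force: [0.4, -6.8, 10.4]
width: 0.3
finger_force: 5.1
tool_pos: [474.4, 209.4, 56.4]
wrist_force: [-0.2, -7.1, 10.4]
width: 0.5
finger_force: 5.1
```

The force is steady at about 7 N while the tip advances, so the tip is sliding on the pad and the carriage is already stopped. I'll push on to the inner face to confirm it is seated.

```bash

python3 -m handwheel '[0,0.02,0,0,-1, 0,0.02,0,0,-1, 0,0,0,0,-1, 0,0,0,0,-1]'|sed -n '2p;4p'
python3 -m handwheel '[0,0.02,0,0,-1, 0,0.01,0,0,-1, 0,0,0,0,-1, 0,0,0,0,-1]'|sed -n '2p;4p'
```

```text
tool_pos: [474.4, 212.4, 56.4]
wrist_force: [0.6, -6.1, 9.5]
tool_pos: [474.3, 214.5, 56.4]
wrist_force: [-0.8, -6.4, 10.6]
```

The carriage is seated: the pad is free and a steady 6–7 N bears it on the stop. Now I'll lift straight up.

```bash

python3 -m handwheel '[0,0,-0.05,0,-1, 0,0,-0.1,0,-1, 0,0,-0.2,0,-1, 0,0,-0.4,0,-1, 0,0,-0.4,0,-1]'|sed -n '2p;4p'
python3 -m handwheel '[0,-0.3,-0.4,0,-1, 0,-0.5,-0.4,0,-1, 0,-0.5,0,0,-1, 0,-0.5,0,0,-1, 0,-0.5,0,0,-1]'|sed -n '2p;4p'
python3 -m handwheel '[0,0,0,0,-1, 0,0,0,0,-1, 0,0,0,0,-1, 0,0,0,0,-1]'|sed -n '2p;4p'
python3 - <<'E'
from h import *
s=telemetry.get_state();f=grab_frame("wrist");
import pickle;pickle.dump((s,f),open("w4.pkl","wb"));save(f,"w4.png")
E
```

```text
tool_pos: [472.0, 216.8, 141.8]
wrist_force: [0.3, 1.1, 0.6]
tool_pos: [478.5, 48.6, 198.6]
wrist_force: [-0.0, 0.1, 0.2]
tool_pos: [478.4, 51.1, 197.6]
wrist_force: [0.9, -0.3, 0.9]
```

View pics/w4.png

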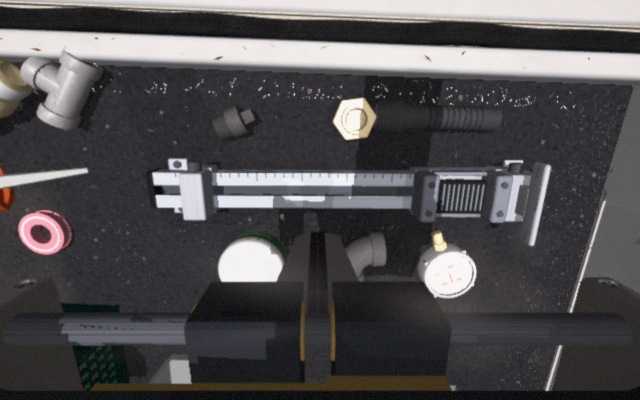

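The carriage now spans about x=414–510 px and appears to meet the collar at 510–529. I'll zoom in on the joint.

```bash
python3 - <<'E'
from h import *
import pickle
s,f=pickle.load(open("w4.pkl","rb"))
im=cv2.cvtColor(f["pixels"],cv2.COLOR_RGB2BGR)[150:250,400:560]
cv2.imwrite("pics/w4c.png",cv2.resize(im,None,fx=5,fy=5,interpolation=cv2.INTER_CUBIC))
E
```

```text
(no output)
```

View pics/w4c.png

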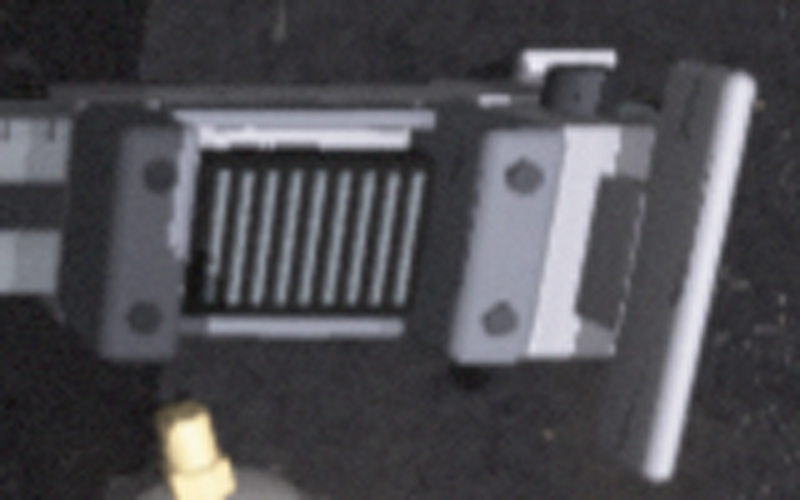

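The end block butts directly against the collar with no gap, the pad is up, and the arm is clear.

```bash
python3 -c "
from workcell import job
print(job.close_job())"
```

```text
the job is handed in; nothing more can be done
None
```

The carriage is butted against the flagged collar with its pad up, the arm is clear, and the job is handed in; the hand-in call returned no verdict.

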